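Run the ware board out over the drip tray and hold it

ROBOT

A 7-joint arm with a two-finger parallel gripper is mounted at the origin on the work surface. World frame = base frame: x ahead of the robot, y to its left, z up, the work surface at z = 0. Lengths are in m, angles in rad, forces in N, time in s.
With the tool pointing down it reaches from about 0.4 to 0.875 m from the base axis. Payload 19.3 kg.
Tool frame: the origin (TCP) lies midway between the tips of the shut fingers; the grasp point (between the pads) lies 19 mm behind it; z points along the fingers, y is the line along which they close (so a half turn about z gives the same grasp; the last joint's range is limited). The gripper opens to 85 mm and grips with 20 to 120 N. Pads are 22 mm wide; open, the fingers measure 114 mm over their backs; the gripper's body (76 mm by 85 mm) begins 54 mm behind the grasp point. The pads swing forward as they close: fully open they stand 13 mm farther back than shut.
Start: joints at [1.272, 0.521, -0.036, 1.599, 0.021, 1.021, -0.113], TCP at [0.142, -0.609, 0.231] pointing down, gripper open.
Joint ranges: [-2.91, 2.91], [-0.3, 2.13], [-1.5, 1.42], [0.17, 2.43], [-1.26, 4.41], [0.16, 1.93], [-2.52, 2.52]. Speed limits (rad/s): [1.89, 1.89, 2.39, 2.39, 3.01, 3.01, 3.01].

INTERFACE

Orientations are given as [roll, pitch, yaw] about the fixed x, y, z axes, in that order (R = Rz(yaw) Ry(pitch) Rx(roll)).
In Python, from workcell import * gives the robot as it stands.
- The arm moves only by the shell command python3 -m creep 'ROWS' [FORCE]. ROWS is JSON, a list that holds one entry, the list of rows, each a list of 7 numbers: the closure, from -1 (fully open) to 1 (shut), then the shift along the tool's x, y, z in m, then the turn, a rotation vector about the tool's x, y, z in degrees. A call has 1 to 10 rows; each row shifts and turns the commanded pose from where the row before left it, along the tool's axes as they then stand; what a row does not reach is not made up. A row lasts 1/10 s, in which the tool goes at most 50 mm and 8.59 degrees, less where a joint would pass 70% of its speed; a pose out of reach is approached as far as the arm can. A call is refused whole if a number of a shift passes 0.05 or a number of a turn 8.59, either way. A call with a gripper value outside its range is refused whole. The fingers move at their own pace and stop on an object; FORCE is the grip in N (left out, the last holds). Time passes only in rows, so rows that do not move let the fingers close. It gives the time, the measured TCP pose, the force, the opening and the grip force at its end, in the units of the state.
- observe(): the state, without advancing time (a new reading comes with each control period).
- grab_frame(name): name is "side" or "top"; returns a dict with "image" (480x640x3 uint8, red, green, blue), "range_z" (480x640 float32, m along the optical axis (not along the pixel's ray), 0 where there is no reading), "fx", "fy", "cx", "cy" (pixels), "k1" (the pictures are not rectified: a ray, as slopes to the right and down, at radius r is drawn at 1 + k1 r^2 times it, then the intrinsics apply), "R" (3x3) and "t" (3): a world point X has camera coordinates R X + t. Camera axes: x right, y down, z forward; pixel columns grow to the right and rows downward; lengths in m; the calibration is good to about 2 mm. A picture is of the moment at which its call begins.
- job_done(): hands the job in; it is judged then, once.
Trained networks look in a picture, given as the dict that the camera call returned (one of the last four; its "shot" number tells which), for a name from the list of things; names that differ only in an ending like _2 or _b are one class to them, and where a whole thing is asked for, a point or a joint stands for the part that bears it (a point fixed in the world has none). Each returns a list of dicts, best first, with "confidence" (0 to 1); they miss things now and then, are a little off and sometimes report something else, mostly with a low value. They report only what shows in the picture. A call takes as long as a camera call. They do not tell look-alikes from the thing itself.
- find_in(picture, thing): "extent" ([centre column, centre row, width, height] in pixels, round what is visible of it).
- outline_of(picture, thing): "region" (480x640 bool, what is visible of it) and "extent" ([centre column, centre row, width, height] in pixels, round what is visible of it).
- tip_of(picture, thing): "position" ([column, row] in pixels: a listed point, or the origin of a listed thing).
The state is a dict: "clock": time; "qpos": joint angles; "qd": joint speeds; "joint_efforts": joint torques, N m; "position": TCP position; "tool_rot": TCP orientation; "force": force on the tool from outside, world axes, zero at the start; "moment": the same for the moment, N m; "grip_width": finger opening in m; "finger_force": force on a finger pad.
Only numpy, scipy, OpenCV 4.12 (cv2) and the standard library are available. Lean on these libraries where they do the work, as an engineer would, in place of code of your own. Each camera call takes 0.05 s, during which the arm holds its last target. There are 200 camera calls.

TASK

The ware board with the small vase lies askew on the plywood stand: first push it sideways until its long edge is flush along the wooden guide strip, then slide it outward along the strip, over the drip tray, until the dark line across the board is right at the stand's outer edge. The vase's end is then too heavy for the board to stay by itself, so keep hold of it and finish while still holding it level and flush, lying on the stand, with the vase standing where it is. Do not disturb the mug, the jar or the brush.

Things in the scene. Friction and masses are not known exactly. Their poses are not given: they have to be found in the camera images.
- stand_edge (a point): middle of the top of the outer edge of the stand. The stand is fixed: a plywood platform (all sizes in mm) 280 long (its x), 210 wide (its y), top 80 above the table. Axes of the stand: +x is the outward slide direction (level, from the stand towards the drip tray), z up
- strip_face (a point): point at the foot (stand's top surface) of the guide strip's straight inner face, half-way along the stand's length. The strip is a fixed wooden bar, 20 wide, 18 high above the stand's top, along the whole +y side of the stand; its face is the plane y = 0 of this point's frame and looks to -y. Axes as the stand's: +x outward, +y from the board into the strip
- board_mid (a point): centre of the underside of the loose ware board (light wood, 320 long along its x, 120 wide along its y, 12 thick, about 0.4 kg, lying flat on the stand). +x points to its outer, vase end, +y to the long edge (60 from here) that goes against the strip. At first it is 33 to 52 from its flush place and turned by up to 0.15 rad, its outer end 40 to 70 beyond the stand's edge
- board_line (a point): the dark line, 3 wide, drawn straight across the board's top and down both its long edges; the point lies on the underside, in the middle of the board's width, 30 behind board_mid (190 from the outer end). Axes as the board's. It starts 120 to 150 short of the stand's edge
- grip_block (a point): centre of the wooden grip block fixed upright on the board near its inner end: 24 along the board's x, 60 along its y, 40 tall from the board's top (this point is 20 above the board's top, 125 behind board_mid, and 112 above the table while the board lies on the stand). Axes as the board's
- vase: small white unglazed vase, 80 wide, 88 tall, about 0.2 kg, standing loose on the board near its outer end; origin at the centre of its foot, z up
- vase_spot (a point): point on the board's top, 115 ahead of board_mid; the vase starts within 25 of it
- drip_tray: fixed white open tray, 250 by 240, 30 high, on the table under the outer end of the board; origin at the centre of its underside
- stand: the fixed stand itself; origin on the table under its centre, axes as at stand_edge, which is 140 ahead of the origin and 80 up
- mug: bystander: white mug 90 tall, 76 wide, with a handle, standing on the table behind the stand's inner end; origin at its foot
- glaze_jar: bystander: white jar 85 tall, 72 wide, on the table behind the stand's inner end; origin at its foot
- brush: bystander: a brush 190 long lying on the table beyond the guide strip's side of the stand
- board: the ware board itself: origin and axes as at board_mid
Not all that is in view belongs to the job. What is shaped like the vase but pink, purple or turquoise is not meant.

How it is judged:
On the way, in this order (a step that is already met when the one before it is completed fails the run):
1. before it is slid out, the board lies flush along the guide strip (within 5 mm and 0.035 rad), its line still at least 60 mm short of the stand's edge (angle between the x axis of board_mid and the x axis of strip_face, either way round below 0.035 rad and y of board_mid in the frame of strip_face above -0.065 m and angle between board_mid's own z axis and vertical below 0.05 rad and x of board_line in the frame of stand_edge below -0.06 m), for 0.2 s.
2. the board has been slid out until its line is at the stand's edge (within 7 mm), level (x of board_line in the frame of stand_edge between -0.007 and 0.007 m and angle between board_mid's own z axis and vertical below 0.05 rad), for 0.2 s.
At the end, for the whole second after the job is handed in: Still held by the robot (touch over 1 N), the board rests on the stand, level (0.05 rad, 5 mm), flush on the strip (5 mm, 0.035 rad), its line within 7 mm of the outer edge, still, clear of the tray; the vase upright on it, within 45 mm of vase_spot (all of step 2 and angle between the x axis of board_mid and the x axis of strip_face, either way round below 0.035 rad and y of board_mid in the frame of strip_face above -0.065 m and z of board_line in the frame of stand_edge between -0.005 and 0.005 m and contact force between board and stand above 0.3 N and contact force between any of the fingers, the arm and board above 1 N and contact force between board and drip_tray below 0.1 N and linear speed of board below 0.02 m/s and angle between vase's own z axis and vertical below 0.12 rad and distance between vase and vase_spot below 0.045 m); the arm keeps its last pose, push and grip.
It fails at once if the board tips or is lifted off (over 0.2 rad, or its line 25 mm above the stand) (angle between board_mid's own z axis and vertical above 0.2 rad or z of board_line in the frame of stand_edge above 0.025 m).
It fails at once if the vase tips over (angle between vase's own z axis and vertical above 0.4 rad).
It fails at once if a bystander is disturbed (moved over 20 mm) (distance of any of mug, glaze_jar, brush from where it was at the start of the episode above 0.02 m).
It also fails if it takes over 40 s, if anything falls off the work surface, if the arm or the gripper's body presses on something with over 40 N, if the wrist force passes 120 N, or if a joint passes its speed limit or range.

## Working session

There is one attempt and no reset: what is moved stays moved. The work goes in short steps, Python scripts to look and compute and a shell command to move; the robot and the scene stay as the last step left them, time stands still between calls to the robot, and variables do not carry over. Pictures are saved under pics/ and viewed, at most 10 in all, crops included, and the job is handed in when it is done.

```bash
mkdir -p pics
cat > h.py <<'E'
from workcell import *
import numpy as np, cv2
from scipy.spatial.transform import Rotation as Ro
def ray(p,u,v):
    d=cv2.undistortPoints(np.array([[[u,v]]],float),np.array([[p['fx'],0,p['cx']],[0,p['fy'],p['cy']],[0,0,1]]),np.array([p['k1'],0,0,0,0.]))[0,0]
    R=np.array(p['R']);t=np.array(p['t']); return -R.T@t, R.T@np.array([d[0],d[1],1])
def onz(p,uv,z):
    o,d=ray(p,*uv); return o+d*(z-o[2])/d[2]
def deproj(p,mask):
    v,u=np.nonzero(mask&(p['range_z']>0)); K=np.array([[p['fx'],0,p['cx']],[0,p['fy'],p['cy']],[0,0,1]])
    d=cv2.undistortPoints(np.c_[u,v].astype(float)[:,None],K,np.array([p['k1'],0,0,0,0.]))[:,0]
    z=p['range_z'][v,u][:,None]; return (np.c_[d,np.ones(len(d))]*z-np.array(p['t']))@np.array(p['R'])
E
python3 - <<'E'
from h import *
print(observe())
Z=dict(stand_edge=.08,strip_face=.08,board_mid=.08,board_line=.08,grip_block=.112,vase=.092,vase_spot=.092,drip_tray=0,stand=0,mug=0,glaze_jar=0,brush=0)
for n in('top','side'):
    p=grab_frame(n); cv2.imwrite(f'pics/{n}0.png',p['image'][:,:,::-1])
    o,d=ray(p,320,240);print(n,o,d)
    for k,z in Z.items():
        for r in tip_of(p,k)[:2]: print(k,np.round(r['position'],1),round(r['confidence'],2),np.round(onz(p,r['position'],z),4))
E
```

```text
{'clock': 0.0, 'qpos': array([ 1.27183574,  0.52202546, -0.03633378,  1.60002131,  0.02117999,
        1.02111175, -0.11279325]), 'qd': array([ 0.00057941, -0.00029748, -0.0005944 , -0.00071537, -0.00101751,
       -0.00035114, -0.00018319]), 'joint_efforts': array([-3.71214082e-05, -9.27113700e+01,  1.98014170e+00, -3.69924688e+01,
        1.79241219e-02,  8.34307313e-03, -2.17014025e-05]), 'position': array([ 0.14162293, -0.60837981,  0.23071377]), 'tool_rot': array([-3.14041277e+00,  6.53612569e-05,  2.28752706e-01]), 'force': array([-0.49011562, -0.39765914, -0.43297027]), 'moment': array([-0.06042418, -0.00474391, -0.0149093 ]), 'finger_force': 0.0, 'grip_width': 0.08547249670738624}
top [ 0.38231198 -0.00291907  1.55178146] [ 0.11974513  0.03273203 -0.99257112]
stand_edge [333.1 237.1] 0.57 [0.5659 0.014  0.08  ]
strip_face [317.8 203.2] 0.81 [0.6496 0.0485 0.08  ]
board_mid [346.8 234. ] 0.82 [ 0.5723 -0.019   0.08  ]
board_line [331.1 237.2] 0.8 [0.5658 0.0188 0.08  ]
grip_block [295.2 247.1] 0.66 [0.5411 0.1031 0.112 ]
grip_block [389.9 220.7] 0.27 [ 0.5963 -0.1209  0.112 ]

[... 551 characters left out ...]
.4 262.9] 0.65 [0.6549 0.1506 0.08  ]
board_mid [331.2 240.9] 0.62 [ 0.5659 -0.0252  0.08  ]
board_line [322.4 248.6] 0.89 [0.5634 0.0177 0.08  ]
grip_block [308.6 255. ] 0.76 [0.5422 0.1026 0.112 ]
vase [338.  216.8] 0.93 [ 0.6102 -0.1281  0.092 ]
vase [424.7 252.9] 0.9 [ 0.3426 -0.0711  0.092 ]
vase_spot [341.  215.6] 0.95 [ 0.6073 -0.1385  0.092 ]
drip_tray [280.8 243.9] 0.21 [ 0.7559 -0.0573  0.    ]
stand [314.5 277.8] 0.64 [0.5783 0.0332 0.    ]
stand [329.2 242.1] 0.64 [ 0.6456 -0.1375  0.    ]
mug [321.9 362.3] 0.8 [0.4033 0.2624 0.    ]
glaze_jar [240.9 348.8] 0.71 [0.5588 0.3185 0.    ]
brush [257.1 262. ] 0.85 [0.7486 0.052  0.    ]
brush [283. 247.] 0.49 [ 0.7397 -0.0467  0.    ]
```

```bash
python3 -c "
import cv2
a=cv2.imread('pics/top0.png')[130:330,190:470];cv2.imwrite('pics/topc.png',cv2.resize(a,(784,560)))"
```

```text
(no output)
```

View pics/topc.png

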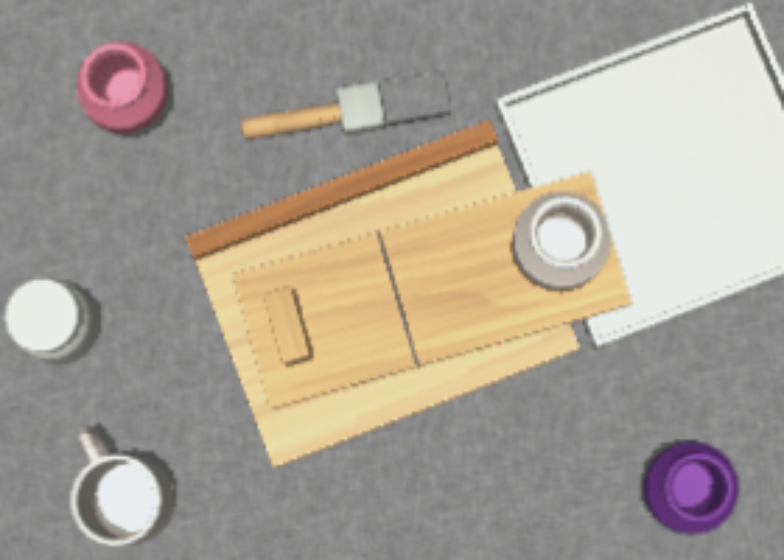

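View pics/side0.png

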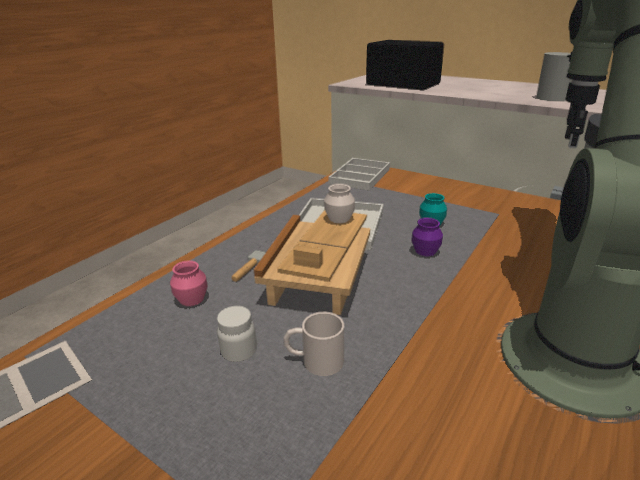

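The close-up from above shows the board under the strip. In the crop, the strip foot runs (198,258)→(499,147), the board corners are about (233,272), (592,172), (631,303) and (272,408), the line is (379,232)→(417,366), and the block is at about (290,327). The side view shows the white vase at (340,203) on the board and the mug and jar behind the inner end. Next I'll fit these points.

Run:
```python
from h import *
p=grab_frame('top')
c=lambda u,v,z: onz(p,(190+u/2.8,130+v/2.8),z)
si=c(198,259,.08);so=c(499,147,.08);ei=c(274,466,.08);eo=c(579,349,.08)
B=[c(*q,.092) for q in((233,272),(592,172),(631,303),(272,408))]
L=[c(379,232,.092),c(417,366,.092)]
K=np.mean([c(*q,.132) for q in((266,293),(291,287),(312,358),(288,365))],0)
a=lambda d:np.degrees(np.arctan2(d[1],d[0]))
print('strip',si,so,a(so-si),np.linalg.norm(so-si),'far side',a(eo-ei),'inner edge',a(si-ei)-90,'outer',a(so-eo)-90,np.linalg.norm(si-ei))
print('board',a(B[1]-B[0]),a(B[2]-B[3]),'ends',a(B[0]-B[3])-90,a(B[1]-B[2])-90,'line',a(L[0]-L[1])-90,'mid',np.mean(B,0),'linemid',np.mean(L,0),'block',K)
for n in('board','stand','grip_block','drip_tray'):
    r=outline_of(p,n)
    if not r: print(n,'none'); continue
    m=r[0]['region']; P=deproj(p,m)
    print(n,r[0]['confidence'],r[0]['extent'],len(P),np.percentile(P[:,2],[5,50,95]))
    if n=='grip_block':P=P[P[:,2]>.122]
    q=cv2.minAreaRect(P[:,:2].astype(np.float32)*1000);print(q)
```

```text
strip [0.60695444 0.18763158 0.08      ] [ 0.69643243 -0.07517047  0.08      ] -71.19748511590036 0.27761705998732955 far side -70.78964084010698 inner edge -70.93458652838505 outer -70.97116855629415 0.1898541875827645
board -76.12705454516491 -75.46736652586851 ends -75.15819787129001 -76.30616855388372 line -76.02237261779632 mid [ 0.57339508 -0.01325854  0.092     ] linemid [0.5655079  0.01622273 0.092     ] block [0.54090545 0.10605421 0.132     ]
board 0.83 [344.8, 233.8, 141.5, 83.2] 5739 [0.08667489 0.09226611 0.10681845]
((577.1471557617188, -17.302749633789062), (124.740478515625, 336.20556640625), 14.355932235717773)
stand 0.68 [326.6, 233.9, 142.7, 125.1] 5019 [0.07435003 0.08127589 0.1005181 ]
((583.8380126953125, 31.717529296875), (231.4942626953125, 299.4209289550781), 19.414138793945312)
grip_block 0.83 [344.1, 235.1, 137.5, 84.3] 5918 [0.08607594 0.09221022 0.12475191]
((580.2564086914062, -15.016647338867188), (71.68877410888672, 283.2883605957031), 15.208390235900879)
drip_tray 0.59 [429.6, 192.2, 129.1, 124.2] 8234 [0.00027406 0.00641493 0.02887729]
((682.2923583984375, -237.7979278564453), (240.76710510253906, 259.1908264160156), 19.499385833740234)
```

The stand's x axis lies at -71.0° and the board at -75.75°. The board has about 37 mm to go to the strip, and its line is about 129 mm short of the edge. I'll move over to the block.

```bash
python3 -m creep '[[[-1,0,0,0,0,0,-1.15],[-1,0.03,-0.032,0,0,0,0],[-1,0.03,-0.032,0,0,0,0],[-1,0.03,-0.032,0,0,0,0],[-1,0.03,-0.032,0,0,0,0],[-1,0.03,-0.032,0,0,0,0],[-1,0.03,-0.032,0,0,0,0],[-1,0.03,-0.032,0,0,0,0],[-1,0.03,-0.032,0,0,0,0],[-1,0.03,-0.032,0,0,0,0]]]'
python3 -m creep '[[[-1,0.03,-0.032,0,0,0,0],[-1,0.03,-0.032,0,0,0,0],[-1,0.03,-0.032,0,0,0,0],[-1,0.03,-0.032,0,0,0,0],[-1,0.03,-0.032,0,0,0,0],[-1,0.03,-0.032,0,0,0,0],[-1,0.03,-0.032,0,0,0,0],[-1,0.03,-0.032,0,0,0,0],[-1,0.03,-0.032,0,0,0,0],[-1,0,0,0,0,0,0]]]'
```

```text
clock: 2.55
position: [0.3331, -0.2616, 0.2316]
tool_rot: [3.141, -0.0, 0.25]
force: [0.8, -1.0, 0.3]
grip_width: 0.0853
finger_force: 0.0
clock: 3.55
position: [0.5247, 0.0882, 0.2313]
tool_rot: [-3.139, -0.002, 0.256]
force: [-1.2, -0.6, -1.0]
grip_width: 0.0855
finger_force: 0.0
```

```bash
python3 -m creep '[[[-1,0.021,-0.014,0,0,0,0],[-1,0,0,0.032,0,0,0],[-1,0,0,0.032,0,0,0],[-1,0,0,0.031,0,0,0],[-1,0,0,0.016,0,0,0],[-1,0,0,0.015,0,0,0],[-1,0,0,0,0,0,0]]]'
python3 - <<'E'
from h import *
p=grab_frame('side');cv2.imwrite('pics/s1.png',cv2.resize(p['image'][190:330,230:430,::-1],(800,560)))
print(observe()['position'],observe()['force'])
E
```

```text
clock: 4.25
position: [0.5392, 0.1008, 0.1038]
tool_rot: [-3.142, 0.003, 0.25]
force: [0.0, 0.6, 0.6]
grip_width: 0.0851
finger_force: 0.0
[0.53976205 0.10105009 0.1049318 ] [0.04160431 0.7386692  0.78565238]
```

View pics/s1.png

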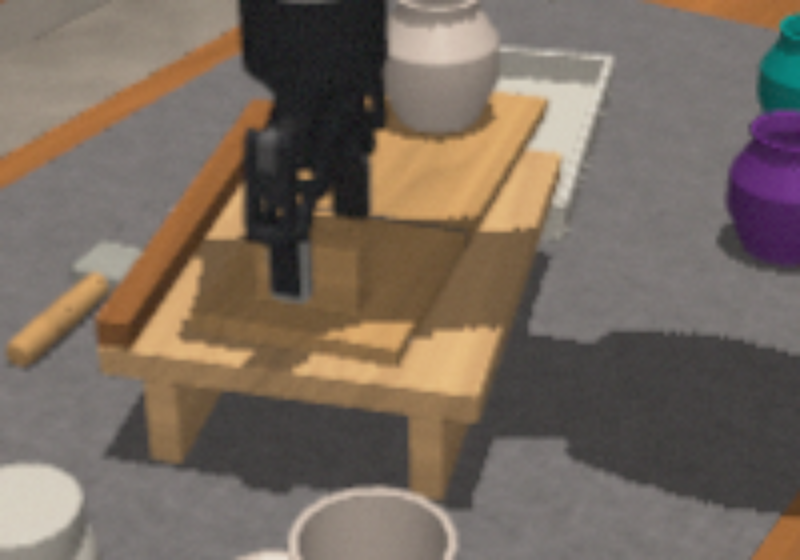

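The fingers straddle the block, with the near finger at crop (290,265). They sit about 5 mm off centre, so I'll correct that and close.

```bash
python3 -m creep '[[[-1,0.002,-0.005,0,0,0,0],[1,0,0,0,0,0,0],[1,0,0,0,0,0,0],[1,0,0,0,0,0,0],[1,0,0,0,0,0,0],[1,0,0,0,0,0,0],[1,0,0,0,0,0,0],[1,0,0,0,0,0,0]]]' 60
python3 - <<'E'
from h import *
s=observe();print(s['position'],s['force'],s['moment'])
E
```

```text
clock: 5.1
position: [0.5411, 0.1065, 0.1057]
tool_rot: [3.141, -0.0, 0.249]
force: [-1.5, -1.0, 6.5]
grip_width: 0.0231
finger_force: 59.8
[0.54105818 0.10647371 0.1056976 ] [-1.54037398 -1.04705798  6.53394471] [-0.21460122  0.18786575  0.04965239]
```

Gripped. Next I'll turn it 4.75° and move about 24 mm towards the strip, gently.

```bash
python3 -m creep '[[[1,0.001,0,0,0,0,-0.25],[1,0.003,0,0,0,0,-0.7],[1,0.003,0,0,0,0,-0.8],[1,0.003,0,0,0,0,-0.8],[1,0.003,0,0,0,0,-0.8],[1,0.003,0,0,0,0,-0.7],[1,0.003,0,0,0,0,-0.5],[1,0.003,0,0,0,0,-0.2],[1,0.001,0,0,0,0,0],[1,0,0,0,0,0,0]]]'
python3 - <<'E'
from h import *
p=grab_frame('top');cv2.imwrite('pics/t2.png',cv2.resize(p['image'][130:330,190:470,::-1],(784,560)))
for k in('board_line','vase_spot','vase','board_mid'):
  for r in tip_of(p,k)[:1]:
    w=onz(p,r['position'],.092 if 'vase' in k else .08);print(k,r['confidence'],w,'s',w[0]*.3256-w[1]*.9455-.2979,'n',w[0]*.9455+w[1]*.3256-.6345)
s=observe();print(s['position'],s['tool_rot'],s['force'],s['moment'])
E
```

```text
clock: 6.1
position: [0.5625, 0.1127, 0.1057]
tool_rot: [3.141, 0.001, 0.331]
force: [-5.5, -2.0, 11.7]
grip_width: 0.0226
finger_force: 60.6
board_line 0.8 [0.59934228 0.02287128 0.08      ] s -0.12437894750958142 n -0.060374990447436216
vase_spot 0.93 [ 0.63865943 -0.1108948   0.092     ] s 0.01489854263337681 n -0.06675485528747649
vase 0.96 [0.75617241 0.25016112 0.092     ] s -0.2882176061108398 n 0.16191347191316918
board_mid 0.8 [ 0.60330867 -0.00442986  0.08      ] s -0.09727426167305578 n -0.06551401068080176
[0.56247341 0.11276877 0.10568512] [3.14129886e+00 9.24093665e-04 3.30599806e-01] [-6.90088713 -2.55005833 11.5860294 ] [-0.45832961  1.3059892  -0.62970088]
```

View pics/t2.png

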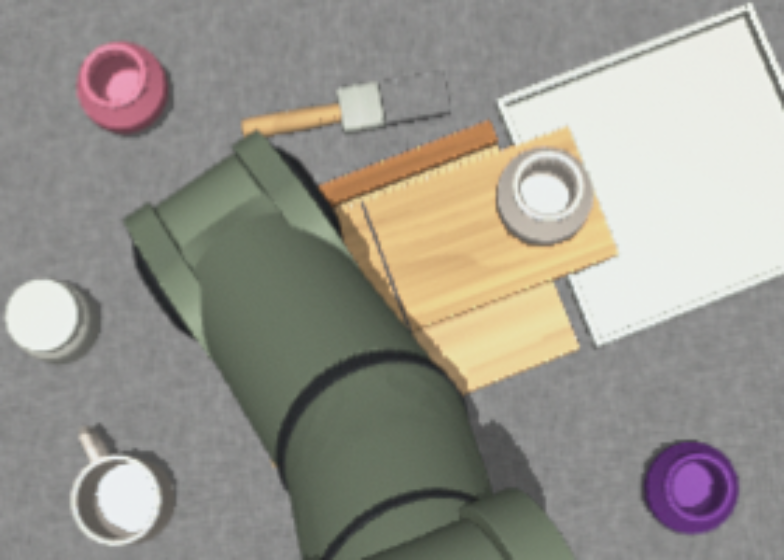

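The vase end is nearly at the strip (crop (497,150)), and the vase is standing at (548,190). I'll close the last few mm while watching the force.

```bash
python3 -m creep '[[[1,0.001,0,-0.0005,0,0,0],[1,0.001,0,0,0,0,0],[1,0.001,0,0,0,0,0],[1,0.001,0,0,0,0,0],[1,0,0,0,0,0,0]]]'
cat > m.py <<'E'
from h import *
s=observe();x,y,z=s['position'];print('tcp n',x*.9455+y*.3256-.6345,'s',x*.3256-y*.9455-.2979,'z',z,'rot',s['tool_rot'],'f',s['force'],'fn',s['force'][:2]@[.9455,.3256],'fs',s['force'][:2]@[.3256,-.9455],s['moment'])
E
python3 m.py
```

```text
clock: 6.85
position: [0.5663, 0.1143, 0.1057]
tool_rot: [3.141, 0.001, 0.332]
force: [-6.4, -2.5, 4.6]
grip_width: 0.0233
finger_force: 59.6
tcp n -0.06187159061182257 s -0.22158275489940643 z 0.10570330252531618 rot [3.14142783e+00 1.21034156e-03 3.31632902e-01] f [-6.38842682 -2.47186449  4.58114962] fn -6.845096632910627 fs 0.25707610110628254 [-0.5142508   1.18829194 -0.38545978]
```

```bash
python3 -m creep '[[[1,0.001,0,0,0,0,0],[1,0.001,0,0,0,0,0],[1,0,0,0,0,0,0]]]'; python3 m.py
python3 -m creep '[[[1,0.001,0,0,0,0,0],[1,0,0,0,0,0,0]]]'; python3 m.py
python3 - <<'E'
from h import *
p=grab_frame('top');cv2.imwrite('pics/t3.png',cv2.resize(p['image'][160:280,290:450,::-1],(800,600),interpolation=cv2.INTER_CUBIC))
E
```

```text
clock: 7.15
position: [0.5665, 0.1142, 0.1057]
tool_rot: [3.141, 0.005, 0.332]
force: [-19.8, -6.4, 17.9]
grip_width: 0.023
finger_force: 61.5
tcp n -0.06172800988601368 s -0.22145642750397063 z 0.10568709594941583 rot [3.1408139  0.004907   0.33177127] f [-19.84628548  -6.4076451   17.89640207] fn -20.85099217092168 fs -0.40352210872998384 [-1.36690603  3.90836104 -0.20438703]
clock: 7.35
position: [0.5664, 0.1142, 0.1057]
tool_rot: [3.141, 0.007, 0.332]
force: [-27.7, -9.2, 24.4]
grip_width: 0.0234
finger_force: 62.5
tcp n -0.061747763449663484 s -0.22144077469086781 z 0.10567854330262347 rot [3.14061476 0.00692395 0.33161858] f [-27.65249418  -9.21708974  24.37061125] fn -29.146517670261947 fs -0.28889375243655735 [-1.68363305  5.47725797 -0.14064299]
```

View pics/t3.png

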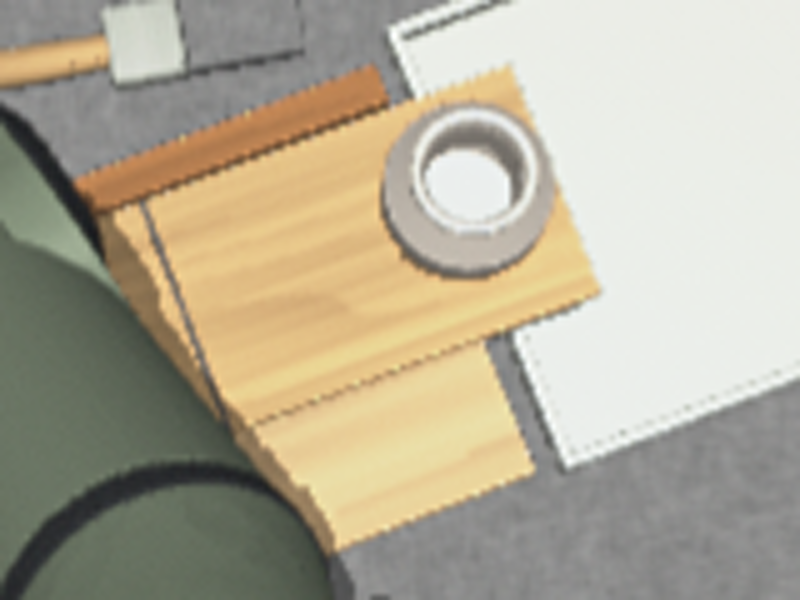

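The board is flush along the strip (strip foot at (105,210)–(385,105), board edge against it). I'll ease the push, then slide outward.

```bash
python3 -m creep '[[[1,-0.001,0,0,0,0,0],[1,-0.001,0,0,0,0,0],[1,0,0,0,0,0,0],[1,0,0,0,0,0,0]]]'; python3 m.py
python3 -m creep '[[[1,0,0.001,0,0,0,0],[1,0,0.002,0,0,0,0],[1,0,0.003,0,0,0,0],[1,0,0.004,0,0,0,0],[1,0,0.004,0,0,0,0],[1,0,0.004,0,0,0,0],[1,0,0.003,0,0,0,0],[1,0,0.002,0,0,0,0],[1,0,0.001,0,0,0,0],[1,0,0,0,0,0,0]]]'; python3 m.py
```

```text
clock: 7.8
position: [0.5665, 0.1142, 0.1057]
tool_rot: [3.141, 0.003, 0.332]
force: [-11.8, -4.9, 9.6]
grip_width: 0.0229
finger_force: 60.4
tcp n -0.06173057727790432 s -0.221414979658149 z 0.10571283919330397 rot [3.14101590e+00 2.70202698e-03 3.31773545e-01] f [-11.83294028  -4.86478617   9.55830974] fn -12.772019412119242 fs 0.7468499708887952 [-0.99033613  2.48155687 -0.1789842 ]
clock: 8.8
position: [0.5738, 0.0941, 0.1057]
tool_rot: [-3.139, 0.002, 0.334]
force: [-15.5, 6.7, 9.1]
grip_width: 0.023
finger_force: 60.4
tcp n -0.061372019509663533 s -0.20005826714944047 z 0.10572447967587656 rot [-3.13945411e+00  2.20576440e-03  3.34445344e-01] f [-15.49598219   6.69390994   9.10154216] fn -12.471914080802875 fs -11.374583653277277 [1.42855868 3.1075351  0.35929561]
```

```bash
python3 -m creep '[[[1,0,0.002,0,0,0,0],[1,0,0.004,0,0,0,0],[1,0,0.005,0,0,0,0],[1,0,0.005,0,0,0,0],[1,0,0.005,0,0,0,0],[1,0,0.005,0,0,0,0],[1,0,0.005,0,0,0,0],[1,0,0.004,0,0,0,0],[1,0,0.003,0,0,0,0],[1,0,0.002,0,0,0,0]]]'; python3 m.py
```

```text
clock: 9.8
position: [0.5871, 0.0561, 0.1057]
tool_rot: [-3.14, 0.002, 0.334]
force: [-14.3, 8.5, 7.8]
grip_width: 0.0232
finger_force: 60.2
tcp n -0.06108478742328427 s -0.15976291547065305 z 0.10568649391361973 rot [-3.13954954e+00  1.81284801e-03  3.34286171e-01] f [-14.27262866   8.48482204   7.78160314] fn -10.732112345379383 fs -12.669567128961702 [1.54756027 2.71297554 0.42311068]
```

```bash
python3 -m creep '[[[1,0,0.003,0.0003,0,0,0],[1,0,0.005,0,0,0,0],[1,0,0.005,0,0,0,0],[1,0,0.005,0,0,0,0],[1,0,0.005,0,0,0,0],[1,0,0.005,0,0,0,0],[1,0,0.005,0,0,0,0],[1,0,0.004,0,0,0,0],[1,0,0.003,0,0,0,0],[1,0,0.001,0,0,0,0]]]'; python3 m.py
python3 - <<'E'
from h import *
p=grab_frame('top');cv2.imwrite('pics/t4.png',cv2.resize(p['image'][160:280,290:450,::-1],(800,600),interpolation=cv2.INTER_CUBIC))
for r in tip_of(p,'board_line')[:1]:
    w=onz(p,r['position'],.08);print(r['confidence'],w,'s',w[0]*.3256-w[1]*.9455-.2979)
E
```

```text
clock: 10.8
position: [0.6007, 0.0176, 0.1057]
tool_rot: [-3.139, 0.001, 0.334]
force: [-15.3, 10.2, 13.2]
grip_width: 0.023
finger_force: 60.9
tcp n -0.060768265064040095 s -0.11897754675267228 z 0.10568605455759254 rot [-3.13929088e+00  1.31447816e-03  3.34303338e-01] f [-15.29541399  10.17772159  13.17371026] fn -11.147947779848367 fs -14.6032225594537 [1.94301793 2.92458893 0.42310353]
0.78 [ 0.63585111 -0.06793548  0.08      ] s -0.026633884917722006
```

View pics/t4.png

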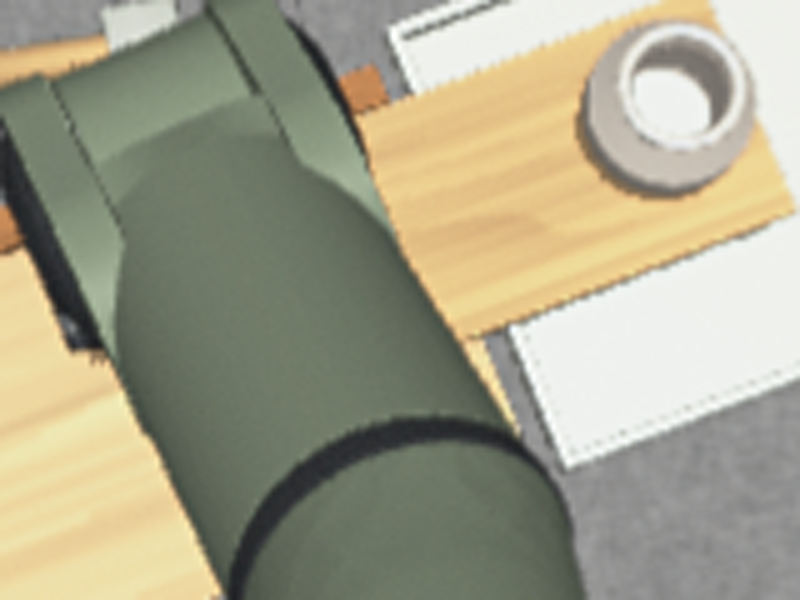

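The line is hidden under the arm. The outer board corner is at crop (795,212), and the line is 190 mm behind that end, so I'll measure from it.

Run:
```python
from h import *
p=grab_frame('top')
S=lambda w:(w[0]*.3256-w[1]*.9455-.2979)
c=lambda u,v,z:S(onz(p,(290+u/5-.4,160+v/5-.4),z))
print('edge corners',c(535,470,.08),c(389,103,.08),c(487,342,.08))
print('t3 line',c(146,203,.092),c(210,372,.092),'corners-190',c(513,66,.092)-.19,c(601,293,.092)-.19)
print('t4 corner-190',c(795,212,.092)-.19)
# end edge now, from color profile
g=p['image'][150:215,420:455].copy()
cv2.imwrite('pics/t5.png',cv2.resize(p['image'][150:225,390:490,::-1],(800,600),interpolation=cv2.INTER_CUBIC))
q=grab_frame('side');cv2.imwrite('pics/s5.png',cv2.resize(q['image'][180:285,260:400,::-1],(800,600),interpolation=cv2.INTER_CUBIC))
```

```text
edge corners 0.0005217400802102201 0.0001554656088533779 0.001651303065190346
t3 line -0.12774082071237874 -0.12798255057074398 corners-190 -0.12879629404471538 -0.13034840418251958
t4 corner-190 -0.028863740717389286
```

View pics/t5.png

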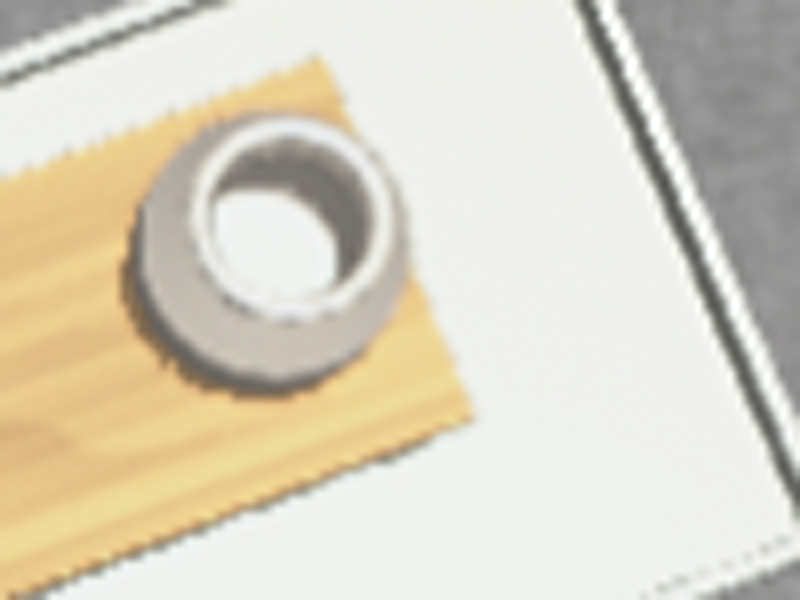

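View pics/s5.png

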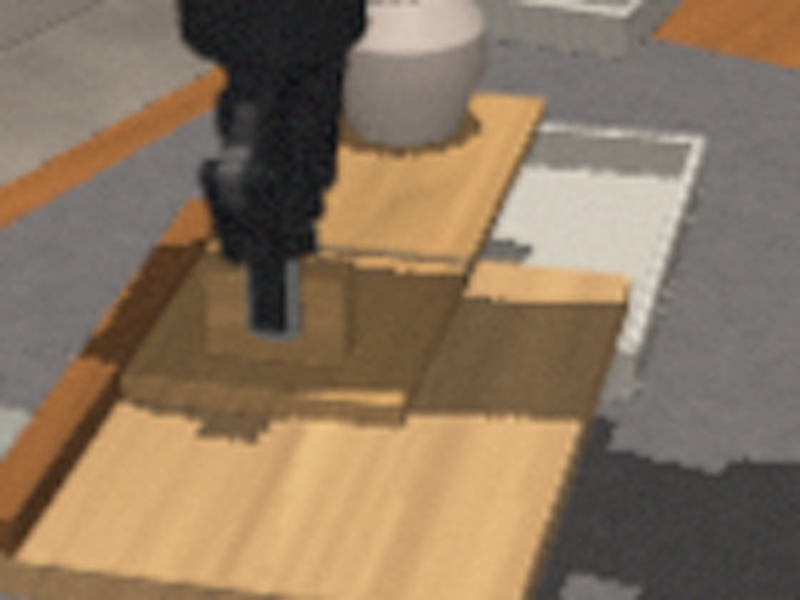

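The board is still flush, level and held. Three estimates put the line 25–28 mm short of the edge, so I'll go 26 mm.

```bash
python3 -m creep '[[[1,0,0.002,0,0,0,0],[1,0,0.004,0,0,0,0],[1,0,0.005,0,0,0,0],[1,0,0.005,0,0,0,0],[1,0,0.004,0,0,0,0],[1,0,0.003,0,0,0,0],[1,0,0.002,0,0,0,0],[1,0,0.001,0,0,0,0],[1,0,0,0,0,0,0],[1,0,0,0,0,0,0]]]'; python3 m.py
python3 - <<'E'
from h import *
p=grab_frame('top');cv2.imwrite('pics/t6.png',cv2.resize(p['image'][150:225,400:500,::-1],(800,600),interpolation=cv2.INTER_CUBIC))
q=grab_frame('side');cv2.imwrite('pics/s6.png',cv2.resize(q['image'][200:275,300:400,::-1],(800,600),interpolation=cv2.INTER_CUBIC))
S=lambda w:(w[0]*.3256-w[1]*.9455-.2979)
for g in(p,q):
  for k,z in(('board_line',.08),('stand_edge',.08),('vase_spot',.092),('vase',.092)):
    for r in tip_of(g,k)[:1]: w=onz(g,r['position'],z);print(k,r['confidence'],w,'s',S(w))
E
```

```text
clock: 12.0
position: [0.6094, -0.0069, 0.1058]
tool_rot: [-3.14, 0.001, 0.334]
force: [-12.3, 7.9, 12.5]
grip_width: 0.0232
finger_force: 60.8
tcp n -0.06052136756030768 s -0.09291212358285564 z 0.1057703521786967 rot [-3.13955379e+00  8.82859218e-04  3.34199523e-01] f [-12.27958723   7.92508341  12.51569955] fn -9.029942568071569 fs -11.491399966231178 [1.67279673 2.55034917 0.4329535 ]
board_line 0.71 [ 0.64490117 -0.0904832   0.08      ] s -0.0023683121467520385
vase_spot 0.84 [ 0.69057967 -0.22705719  0.092     ] s 0.14163531128846124
vase 0.9 [0.75147326 0.24526746 0.092     ] s -0.2851206909887134
board_line 0.9 [ 0.63836889 -0.09439568  0.08      ] s -0.0007959780303816721
stand_edge 0.64 [ 0.62086203 -0.11133156  0.08      ] s 0.009516662881778826
vase_spot 0.84 [ 0.69758602 -0.25162338  0.092     ] s 0.16714391904480536
vase 0.98 [0.66959411 0.32886809 0.092     ] s -0.39082493358924114
```

View pics/s6.png

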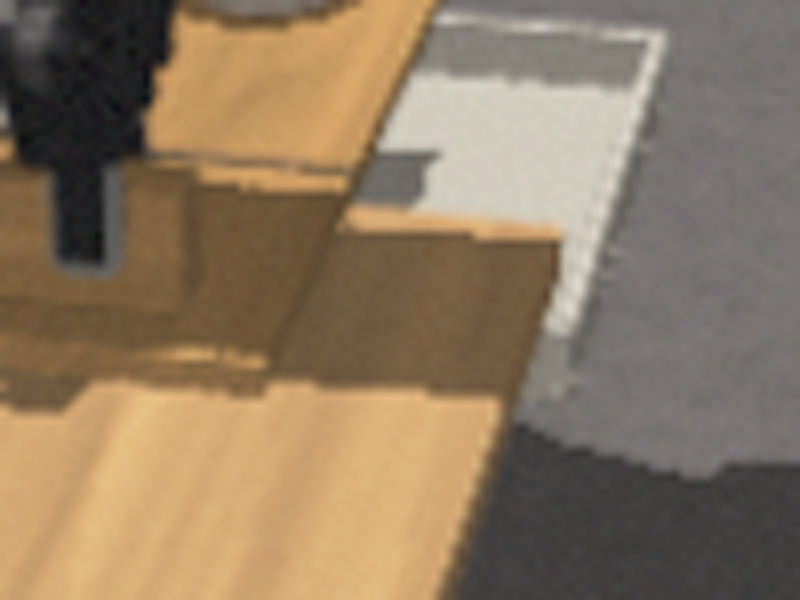

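View pics/t6.png

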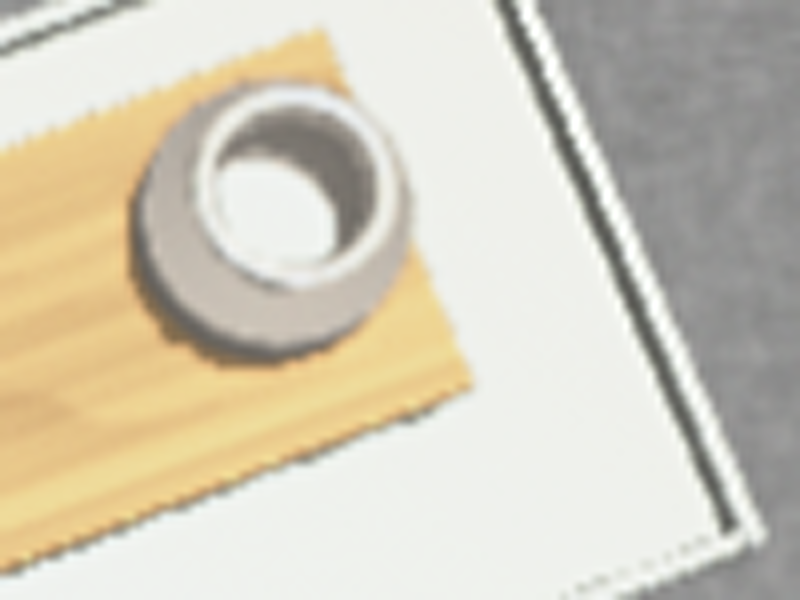

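The side crop shows the line meeting the board's long edge at (372,170) and the stand's outer edge running (345,208)→(560,232). In the top crop the outer corners are at (325,30) and (473,383), with the vase upright at (285,190).

```bash
python3 - <<'E'
from h import *
p=grab_frame('top');q=grab_frame('side')
S=lambda w:np.round([w[0]*.3256-w[1]*.9455-.2979,w[0]*.9455+w[1]*.3256-.6345],4)
a=lambda u,v,z:S(onz(q,(300+u/8-.4,200+v/8-.4),z))
b=lambda u,v,z:S(onz(p,(400+u/8-.4,150+v/8-.4),z))
print('side line',a(372,170,.092),a(250,160,.092),'edge',a(560,230,.08),a(420,213,.08),a(348,207,.08))
print('top corners',b(325,30,.092)-[.19,0],b(473,383,.092)-[.19,0])
E
python3 m.py
```

```text
side line [ 0.0028 -0.1253] [ 0.0014 -0.0846] edge [-0.0031 -0.1886] [-0.0011 -0.1422] [-0.0019 -0.1183]
top corners [-0.0021  0.0023] [-0.0019 -0.1142]
tcp n -0.06053576039580011 s -0.09293487174396284 z 0.1057607354499912 rot [-3.13955204e+00  9.43216163e-04  3.34247619e-01] f [-13.84046782   7.17728877  12.5236918 ] fn -10.74923710170243 fs -11.29258285720971 [1.72857248 2.58315392 0.38211164]
```

```bash
python3 -c "
from workcell import *
print(job_done())"
```

```text
the job is handed in; nothing more can be done
None
```

The job is handed in, result not reported: the board is still gripped, flush along the strip and on the stand, its line measured within about 4 mm of the outer edge, vase upright, and I never touched the mug, jar or brush.

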